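# Shut and latch the finds case

## Task

The finds are packed: shut the lid of the transport case all the way, swing the latch's spring loop up and over so that its bar drops behind the lip of the keeper on the lid, then press the lever down until it snaps over centre and lies flat against the front, clamping the lid. Do not shove or knock over the jar, the pen cup or the brush beside the case.

Things in the scene. Friction and masses are not known exactly. Their poses are not given: they have to be found in the camera images.
- case: Dark slate transport case with aluminium edges, fixed. Origin at the centre of its underside; x points from its front (latch side, toward the robot) to its back (hinges), y to its left, z up. 150 mm deep (x), 240 mm wide (y); lid seam 118 mm up, top of the shut lid 158 mm up. The front face is the plane x = -75 mm.
- lid (a joint): Opening angle of the lid about the hinge line at the back (rad): 0 = shut, grows as the front edge rises; it starts between 0.8 and 1.1. The hinge is stiff (0.5 N m of friction; the lid weighs 0.4 kg): the lid stays where it is left and must be pushed all the way down.
- lid_hinge (a point): Point on the lid's hinge line, at mid width, at seam height. Its axes turn with the lid: x runs from the front edge to the hinge, z out of the lid's top. The lid reaches from here 150 mm in -x, and its outer (top) face lies at z = 40 mm.
- lid_front_edge (a point): Middle of the lid's front top edge (the edge toward the robot when shut).
- keeper_seat (a point): Where the loop's bar rests in the keeper: 11.5 mm in front of the lid's front face, 138 mm up when shut, at mid width. The keeper is a bright steel hook 28 mm wide: a ledge 3 mm below this point and, 3 to 6 mm in front of it, a lip standing 6 mm above the ledge; open upward. The plate behind stands 3 mm off the lid. Axes as lid_hinge.
- latch_pivot (a point): Axle of the latch lever on the case's front: 18 mm in front of the front face, 88 mm up, at mid width. Axes as the case.
- lever (a joint): Latch lever about latch_pivot (rad): 0 = hangs straight down, flat along the front (clamped), 1.57 = straight out toward the robot; starts at 2.15 to 2.38 (out and up), stop 2.4; stays where left (0.06 N m friction). The loop hangs on its crank pin, 16 mm from the axle, at lever minus 0.26 rad. Once hooked, springs resist (up to 6 N at the tip) from about 1.2 down; below about 0.25 they snap it home.
- lever_tip (a point): Point near the free end of the lever, 60 mm from its axle, on the outward face. The lever is a plate 27 mm wide, 71 mm long over all; its outward face (the one that shows when clamped; press here) lies 7 mm outward of the axle line. The last 16 mm are a thumb tab bent outward a little.
- loop (a joint): Swing of the spring loop on the lever's crank pin (rad). At rest it flops outward onto its stop at 2.62 and so leans out toward the robot 10 to 30 degrees from upright, with its bar at the top; the value falls as it swings up, over and in toward the lid. It swings almost freely: once past upright it falls in and rests its bar on the keeper plate above the lip.
- loop_spring (a joint): Stretch of the loop's two springs (m): 0 = slack, about 0.002 when the lid is clamped.
- loop_bar (a point): Middle of the loop's bar, a bright round bar 6 mm thick and 46 mm long across the case's width, carried by two spring rods at its ends (54 mm over all), 62 mm from the crank pin. z along the loop, away from the pin.
- jar_mid (a point): Centre of a loose glass sample jar with a dark green lid, 68 mm across, 90 mm high; bystander.
- pen_cup_mid (a point): Point 50 mm up in a loose cup of black markers and a brush, 86x67x216 mm; bystander.
- brush_mid (a point): Middle of a loose wooden brush, 28x168x21 mm, lying flat; bystander.

How it is judged:
By the outcome, as a careful person would: the job done as asked, in the order asked, and still so for the second after the job is handed in, with the robot touching nothing.
It also fails if it takes over 50 s, if anything falls off the work surface, if the arm or the gripper's body presses on something with over 40 N, if the wrist force passes 120 N, or if a joint passes its speed limit or range.

## Robot

A 6-joint arm with a two-finger parallel gripper is mounted at the origin on a cart in front of the work surface, level with it; the furniture and walls round the work are solid. World frame = base frame: x ahead of the robot, y to its left, z up, the work surface at z = 0. Lengths are in m, angles in rad, forces in N, time in s.
With the tool pointing down it reaches from about 0.35 to 0.975 m from the base axis. Payload 4.9 kg.
Tool frame: the origin (TCP) lies between the finger pads; the fingertips stand 17 mm ahead of it and the grasp point (between the pads) lies 2 mm behind it; z points along the fingers, x is the direction in which the jaws open and shut, and the axes are right-handed (so a half turn about z gives the same grasp; the last joint's range is limited). The gripper opens to 85 mm and grips with 20 to 120 N. Pads are 22 mm wide; open, the fingers measure 114 mm over their backs; the gripper's body (76 mm by 85 mm) begins 54 mm behind the grasp point. The pads swing forward as they close: fully open they stand 13 mm farther back than shut.
Start: joints at [-1.281, 0.053, 1.613, -0, 1.476, -0.119], TCP at [0.248, -0.573, 0.248] pointing down, gripper open.
Joint ranges: [-3.01, 3.01], [-1.01, 2.22], [0.06, 2.58], [-1.02, 4.17], [0.09, 2.62], [-3.14, 3.14]. Speed limits (rad/s): [2.57, 2.57, 3.14, 3.14, 3.14, 3.14].

## Interface

Orientations are given as a unit quaternion [x, y, z, w].
In Python, from rig import manip, eyes gives the robot as it stands. The module is installed in compiled form; this text tells all that it offers.
- The arm moves only by the shell command python3 -m crank 'ROWS'. ROWS is JSON, a list of rows, each a list of 3 entries, a list of its own where there are three numbers: the shift along the tool's x, y, z in mm, then the turn, a rotation vector about the tool's x, y, z in rad, then the finger opening in mm, from 0 to 85.4. In form: [[[x, y, z], [wx, wy, wz], gripper], ...]. A call has 1 to 5 rows; each row is the pose to reach, as a shift and turn from the pose commanded when the call began, along the tool's axes at that moment; what a row does not reach only later rows make up. A row lasts 1/12 s, in which the tool goes at most 41.7 mm and 7.16 degrees, less where a joint would pass 70% of its speed; a pose out of reach is approached as far as the arm can. A call with a gripper value outside its range is refused whole. The fingers move at their own pace and stop on an object; the grip force is fixed at half the most. Time passes only in rows, so rows that repeat a pose let the fingers close. It gives the time, the measured TCP pose, the force and the opening at its end, in the units of the state.
- manip.sense(): the state, without advancing time (a new reading comes with each control period).
- eyes.camera(name): name is "scene" or "side" or "wrist"; returns (picture, depth): 400x640x3 uint8, red, green, blue; 400x640 float32, m along the optical axis (not along the pixel's ray), 0 where there is no reading.
- eyes.camera_model(name): a dict with "vertical_fov" (degrees; the focal length in pixels is half the picture's height over the tangent of half this angle, whatever the lens; pixels are square), "cx", "cy" (the principal point, pixels), "R" (3x3) and "t" (3): a world point X has camera coordinates R X + t. Camera axes: x right, y down, z forward; pixel columns grow to the right and rows downward; lengths in m; the calibration is good to about 2 mm. The wrist camera is an equidistant fisheye: a pixel r from the principal point sees the ray r / f radians off the axis. A picture is of the moment at which its call begins: read the wrist's pose just before it. camera_model takes no time and is no camera call; for the wrist camera it gives the pose at the moment of the call.
- manip.job_done(): hands the job in, once; it reports no verdict.
The state is a dict: "t": time; "qpos": joint angles; "joint_velocities": joint speeds; "effort": joint torques, N m; "tool_pos": TCP position; "eef_rot": TCP orientation; "ft_force": force on the tool from outside, world axes, zero at the start; "moment": the same for the moment, N m; "grip_width": opening from 0.0 (shut) to 1.0 (fully open).
Only numpy, scipy, OpenCV 4.12 (cv2) and the standard library are available. Lean on these libraries where they do the work, as an engineer would, in place of code of your own. Each camera call takes 0.05 s, during which the arm holds its last target.

## Working session

There is one attempt and no reset: what is moved stays moved. The work goes in short steps, Python scripts to look and compute and a shell command to move; the robot and the scene stay as the last step left them, time stands still between calls to the robot, and variables do not carry over. Pictures are saved under pics/ and viewed, and the job is handed in when it is done.

```bash
mkdir -p pics; cat > h.py <<'E'
import numpy as np, cv2
from rig import manip, eyes
def save(n,img): cv2.imwrite(f'pics/{n}.png',cv2.cvtColor(img,cv2.COLOR_RGB2BGR))
def cam(n):
    m=eyes.camera_model(n); p,d=eyes.camera(n)
    return p,d,m
def pts(d,m):
    f=200/np.tan(np.radians(m['vertical_fov'])/2)
    v,u=np.mgrid[0:400,0:640]
    c=np.stack([(u-m['cx'])/f*d,(v-m['cy'])/f*d,d],-1)
    return (c-np.array(m['t']))@np.array(m['R'])
E
python3 - <<'E'
from h import *
print(manip.sense())
for n in ['scene','side','wrist']:
    p,d,m=cam(n); save(n+'0',p); np.savez(f'{n}0.npz',p=p,d=d,**m); print(n,m)
E
```

```text
{'t': 0.0, 'qpos': array([-1.28100585e+00,  5.33782713e-02,  1.61427782e+00,  1.24557322e-05,
        1.47599857e+00, -1.19004255e-01]), 'joint_velocities': array([ 0.00047338,  0.00020456, -0.00072725, -0.00016857,  0.00033922,
        0.0001173 ]), 'effort': array([-1.39330554e-03, -3.93690240e+01, -3.70173025e+01, -1.85120784e-04,
        7.13565300e-03,  4.01274235e-06]), 'tool_pos': array([ 0.24827363, -0.57293954,  0.24705937]), 'eef_rot': array([ 8.35912998e-01, -5.48860999e-01, -7.84557883e-04, -6.68936122e-04]), 'ft_force': array([0.24651711, 0.23127337, 0.13406629]), 'moment': array([-0.00754786,  0.02952777, -0.06656665]), 'grip_width': 0.998826121119099}
scene {'vertical_fov': 57.028114243212464, 'cx': 325.7530108579708, 'cy': 200.42959441587348, 'R': array([[-0.72901423, -0.68422548,  0.01933253],
       [-0.50909812,  0.52311113, -0.68350117],
       [ 0.45755586, -0.50812423, -0.72969336]]), 't': array([0.46293699, 0.38961784, 0.72485152])}
side {'vertical_fov': 50.848157046857004, 'cx': 322.09381543434546, 'cy': 199.67974453431955, 'R': array([[ 0.90389348, -0.42770568,  0.00666482],
       [-0.29407606, -0.63265073, -0.71643027],
       [ 0.3106378 ,  0.64561669, -0.69762687]]), 't': array([-0.57304881,  0.27465672,  0.87138982])}
wrist {'vertical_fov': 65.70646984690485, 'cx': 315.13597626629735, 'cy': 202.0436420826424, 'R': array([[ 0.39712899, -0.91776193, -0.00126328],
       [-0.87434724, -0.37876046,  0.30340966],
       [-0.27893631, -0.11938823, -0.95285937]]), 't': array([-0.6242516 , -0.03988465,  0.38018637])}
```

View pics/scene0.png

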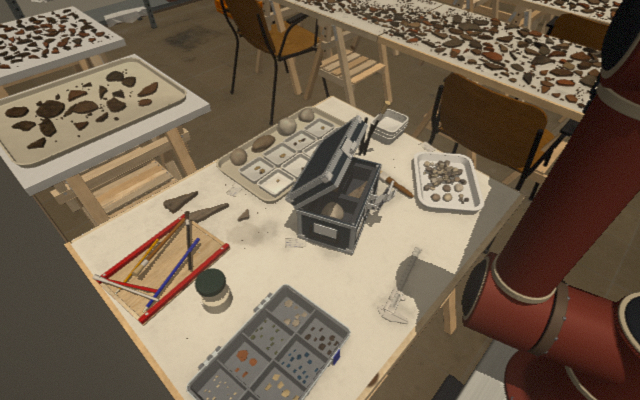

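View pics/side0.png

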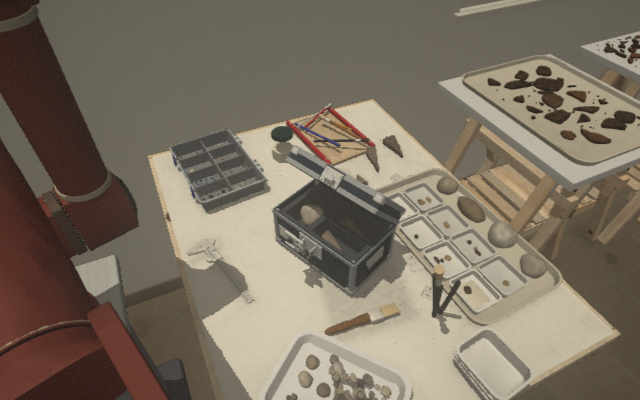

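View pics/wrist0.png

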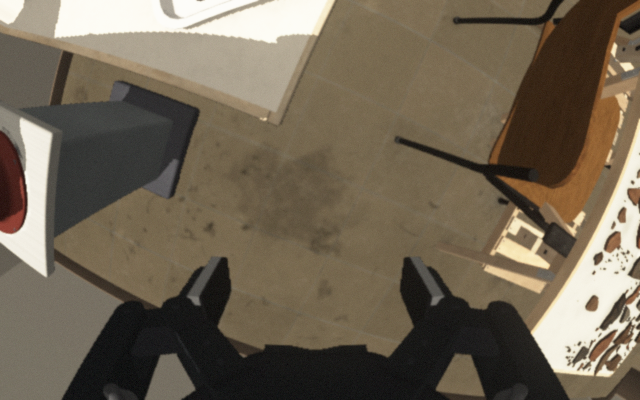

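The scene view shows the case open at about (335,195) and its latch at (380,200). The jar is at (212,288). The side view shows the case at (338,240), the latch at (300,245), the brush at (362,318) and the pen cup at (442,295). I'll zoom in next.

```bash
python3 - <<'E'
from h import *
for n,(x0,y0,x1,y1) in {'scene':(270,100,430,260),'side':(250,130,490,350)}.items():
    z=np.load(n+'0.npz'); p=z['p'][y0:y1,x0:x1]
    s=600//(y1-y0) if n=='scene' else 2.7
    q=cv2.resize(p,None,fx=s,fy=s,interpolation=cv2.INTER_CUBIC); q=cv2.convertScaleAbs(q,alpha=1.5); save(n+'0z',q)
    P=pts(z['d'],z); np.save(n+'P.npy',P)
    ss=P[y0:y1:10,x0:x1:10]
for n,px in {'scene':[(355,120),(300,192),(382,165),(348,245),(305,235),(380,200),(212,285),(400,185)],'side':[(290,155),(405,210),(275,210),(352,290),(398,225),(300,245),(362,318),(442,280),(282,132)]}.items():
    P=np.load(n+'P.npy')
    for u,v in px: print(n,u,v,P[v,u].round(3))
E
```

```text
scene 355 120 [ 0.672 -0.139  0.256]
scene 300 192 [0.642 0.084 0.184]
scene 382 165 [ 0.675 -0.309 -0.002]
scene 348 245 [0.528 0.033 0.039]
scene 305 235 [0.636 0.079 0.025]
scene 380 200 [ 0.53  -0.085  0.112]
scene 212 285 [0.645 0.344 0.091]
scene 400 185 [ 0.569 -0.254  0.019]
side 290 155 [0.578 0.048 0.24 ]
side 405 210 [ 0.775 -0.127  0.145]
side 275 210 [0.523 0.02  0.118]
side 352 290 [ 0.614 -0.195  0.029]
side 398 225 [ 0.823 -0.059  0.006]
side 300 245 [ 0.537 -0.093  0.11 ]
side 362 318 [ 0.603 -0.259  0.02 ]
side 442 280 [ 0.722 -0.324  0.169]
side 282 132 [0.662 0.334 0.092]
```

View pics/scene0z.png

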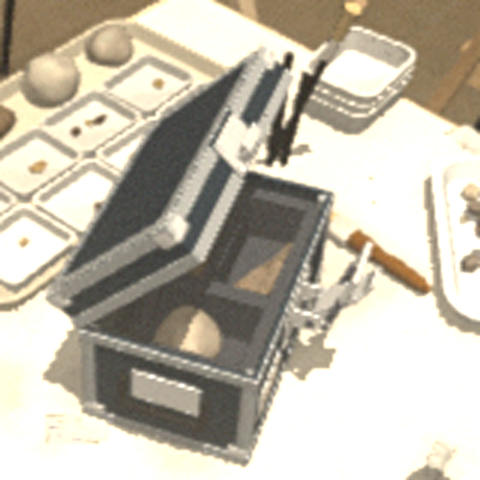

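View pics/side0z.png

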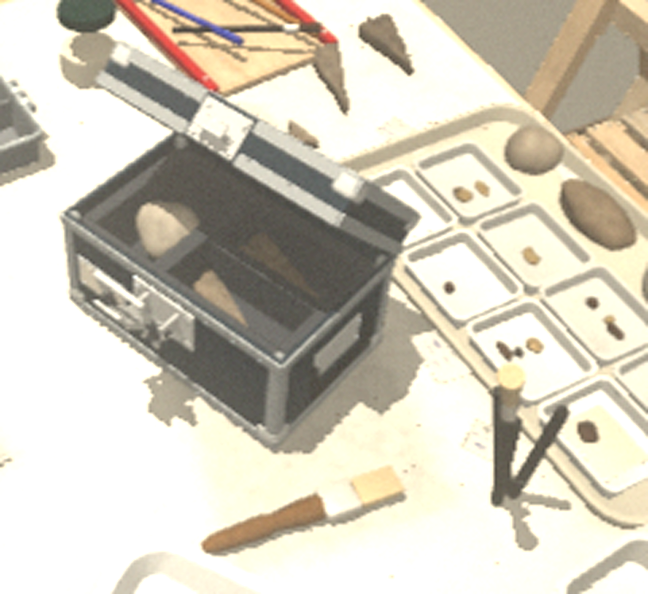

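```bash
cat >> h.py <<'E'
def ray(m,u,v):
    f=200/np.tan(np.radians(float(m['vertical_fov']))/2)
    R=np.array(m['R']);t=np.array(m['t'])
    return -R.T@t, R.T@np.array([(u-m['cx'])/f,(v-m['cy'])/f,1])
def onz(m,u,v,z):
    o,k=ray(m,u,v); return o+k*(z-o[2])/k[2]
def proj(m,X):
    f=200/np.tan(np.radians(float(m['vertical_fov']))/2)
    c=np.array(X)@np.array(m['R']).T+np.array(m['t'])
    return np.stack([c[...,0]/c[...,2]*f+m['cx'],c[...,1]/c[...,2]*f+m['cy']],-1)
E
python3 - <<'E'
from h import *
from scipy.optimize import least_squares
S=np.load('scene0.npz');D=np.load('side0.npz')
obs=[('FL',onz(D,274.4,209.6,.118)),('FR',onz(D,351.9,262.6,.118)),('BR',onz(D,394.4,225.6,.118)),
('FL',onz(S,353.3,226,.118)),('FR',onz(S,380,164,.118)),('BL',onz(S,298.3,210,.118))]
L={'FL':(-.075,.12),'FR':(-.075,-.12),'BR':(.075,-.12),'BL':(.075,.12)}
for k,o in obs: print(k,o.round(4))
def r(p):
    c,s=np.cos(p[2]),np.sin(p[2]); out=[]
    for k,o in obs:
        a,b=L[k]; out+=[p[0]+c*a-s*b-o[0],p[1]+s*a+c*b-o[1]]
    return out
q=least_squares(r,[.6,-.05,0],loss='soft_l1',f_scale=.003); print(q.x,np.degrees(q.x[2]),np.round(q.fun*1000,1))
# point cloud front face & side
Q=np.concatenate([np.load('sceneP.npy').reshape(-1,3),np.load('sideP.npy').reshape(-1,3)])
c,s=np.cos(q.x[2]),np.sin(q.x[2])
l=(Q-[q.x[0],q.x[1],0])@np.array([[c,-s,0],[s,c,0],[0,0,1]])
f=l[(abs(l[:,0]+.075)<.012)&(abs(l[:,1])<.12)&(l[:,2]>.02)&(l[:,2]<.11)]
print(len(f),np.median(f[:,0]),np.polyfit(f[:,1],f[:,0],1))
for sg in(1,-1):
    f=l[(abs(l[:,1]-sg*.12)<.012)&(abs(l[:,0])<.07)&(l[:,2]>.02)&(l[:,2]<.11)]
    print(sg,len(f),np.median(f[:,1]),np.polyfit(f[:,0],f[:,1],1))
# lid: points above .125, in y range
f=l[(abs(l[:,1])<.11)&(l[:,2]>.13)&(l[:,2]<.35)&(abs(l[:,0])<.12)]
H=np.histogram2d(f[:,0],f[:,2],bins=[np.arange(-.12,.13,.01),np.arange(.13,.32,.01)])[0].astype(int)
print(H.T[::-1])
E
```

```text
FL [0.5223 0.0217 0.118 ]
FR [ 0.612  -0.1869  0.118 ]
BR [ 0.7456 -0.1369  0.118 ]
FL [0.5209 0.0307 0.118 ]
FR [ 0.6102 -0.1885  0.118 ]
BL [0.6492 0.0855 0.118 ]
[ 0.63407102 -0.05257252  0.38985177] 22.33686112140974 [-3.2  8.2 -1.7 -5.2  3.4  1.8 -1.8 -0.8  0.1 -3.5  8.7  1.4]
2048 -0.0749112049581185 [-0.007116   -0.07490219]
1 1242 0.12084559912662798 [0.00865968 0.12105397]
-1 907 -0.123195377492802 [-0.00442608 -0.12195059]
[[  0   0   0   0   0   0   0   0   0   0   0   0   0   0   0   0   0   0
    0   0   0   0   0   0]
 [  0   0   0   0   0   0   0   0   0   0   0   0   0   0   0   0   0   0
    0   0   0   0   0   0]
 [  0   0   0   0   0   0   0   0   0   0   0   0   0   0   0   0   0   0
    0   0   0   0   0   0]
 [  0   0   0   0   0   0   0   0   0   0   0   0   0   0   0   0   0   0
    0   0   0   0   0   0]
 [  0   0   0   0   0   0   0   0   0   1   0   0   0   0   0   0   0   0
    0   0   0   0   0   0]
 [  0   0   0   0   0   0   0   0   0  91   6 535 456   6   0   0   0   0
    0   0   0   0   0   0]
 [  0   0   0   0   0   0   0   0   0  21 439 490   7  92
[... 455 characters left out ...]
 0   0   0   0   0   0   0   0   0   0   0   0   0   0   0   0  84
   32   0   0   0   0   0]
 [  0   0   0   0   0   0   0   0   0   0   0   0   0   0   0   0   0   0
   89  20   0   0   0   0]
 [  0   0   0   0   0   0   0   0   0   0   0   0   0   0   0   0   0   0
    0  98   8   0   0   0]
 [  0   0   0   0   0   0   0   0   0   0   0   0   0   0   0   0   0   0
    0   0 103   3   0   0]
 [  0   0   0   0   0   0   0   0   0   0   0   0   0   0   0   0   0   0
    0   0   6 117   4   0]
 [  4   0   0   0   0   0   0   0   0   0   0   0   0   0   0   0   0   0
    0   0   0   2  38   0]
 [ 16   0   0   0   0   0   0   0   0   0   0   0   0   0   0   0   0   0
    0   0   0   0   0   0]]
```

```bash
cat >> h.py <<'E'
YAW=0.394; C0=np.array([0.6345,-0.0537,0])
RC=np.array([[np.cos(YAW),-np.sin(YAW),0],[np.sin(YAW),np.cos(YAW),0],[0,0,1]])
def loc(X): return (np.asarray(X)-C0)@RC
def wld(l): return np.asarray(l)@RC.T+C0
E
python3 - <<'E'
from h import *
for n in ['scene','side']:
    l=loc(np.load(n+'P.npy').reshape(-1,3))
    f=l[(abs(l[:,1])<.032)&(l[:,2]>.03)&(l[:,2]<.2)&(l[:,0]<-.07)&(l[:,0]>-.19)]
    H=np.histogram2d(f[:,0],f[:,2],bins=[np.arange(-.17,-.065,.006),np.arange(.05,.18,.006)])[0].astype(int)
    print(n);print(np.arange(-.17,-.065,.006).round(3)*1000)
    for i in range(H.shape[1]-1,-1,-1): print(int(50+6*i),H[:,i])
# lid outer face fit
l=loc(np.load('sceneP.npy').reshape(-1,3))
f=l[(abs(l[:,1])<.09)&(l[:,2]>.16)&(l[:,2]<.26)&(l[:,0]>.02)&(l[:,0]<.13)]
a=np.polyfit(f[:,2],f[:,0],1);print('lid',a,np.arctan(-1/a[0]))
# tips of projection of expected points
S=np.load('scene0.npz');D=np.load('side0.npz')
for nm,p in dict(pivot=(-.093,0,.088),pivL=(-.093,.0135,.088),tip23=(-.133,0,.133)).items(): print(nm,proj(S,wld(p)).round(1),proj(D,wld(p)).round(1))
for n,b in {'scene':(345,160,405,220),'side':(265,215,345,275)}.items():
    z=np.load(n+'0.npz');x0,y0,x1,y1=b
    save(n+'0zz',cv2.resize(z['p'][y0:y1,x0:x1],None,fx=9.5,fy=9.5,interpolation=cv2.INTER_CUBIC))
E
```

```text
scene
[-170. -164. -158. -152. -146. -140. -134. -128. -122. -116. -110. -104.
  -98.  -92.  -86.  -80.  -74.  -68.]
170 [0 0 0 0 0 0 0 0 0 0 0 0 0 0 0 0 0]
164 [0 0 0 0 0 0 0 0 0 0 0 0 0 0 0 0 0]
158 [0 0 0 0 0 0 1 7 0 0 0 0 0 0 0 0 0]
152 [ 0  0  0  0  0  0  5 25  0  0  0  0  0  0  0  0  0]
146 [0 0 0 0 0 0 0 6 1 0 0 0 0 0 0 0 0]
140 [ 0  0  0  0  0 13  0  1  5  0  0  0  0  0  0  0  0]
134 [0 0 0 0 0 7 3 1 5 0 0 0 0 0 0 0 0]
128 [ 0  0  0  0  0  1 12  0  8  2  0  0  0  0  0  0  0]
122 [ 0  0  0  0  0  0  4 11  4  5  0  0  0  0  0  0  0]
116 [ 0  0  0  0  0  0  1  5  8  9  0  0  0  0  0 25 16]
110 [ 0  0  0  0  0  0  0  0  3 18  8  0  0  0  0  9  3]
104 [ 0  0  0  0  0  0  0  0  0  5 17  9  0  0  0 12  0]
98 [ 0  0  0  0  0  0  0  0  0  3  7 11  8  0  0 11  0]
92 [ 0  0  0  0  0  0  0  0  0  2  5  7 10 10 10  7  0]
86 [ 0  0  0  0  0  0  0  0  0  1  1  2  8 13  7  7  0]
80 [0 0 0 0 0 0 0 0 0 0 0 3 2 3 6 4 0]
74 [0 0 0 0 0 0 0 0 0 0 0 1 1 3 3 3 0]
68 [0 0 0 0 0 0 0 0 0 0 0 0 0 0 0 3 0]
62 [0 0 0 0 0 0 0 0 0 0 0 0 0 0 0 3 0]
56 [0 0 0 0 0 0 0 0 0 0 0 0 0 0 0 0 0]
50 [0 0 0 0 0 0 0 0 0
[... 652 characters left out ...]
  0  0  0  0  2 15  9  0  0  0  0 37  0]
104 [ 0  0  0  0  0  0  0  0  0  5  5  7  0  0  1 43  1]
98 [ 0  0  0  0  0  0  0  0  0  5  8  4 10  3  7 41  1]
92 [ 0  0  0  0  0  0  0  0  0  2  7  1  4  7  8 26  0]
86 [ 0  0  0  0  0  0  0  0  0  0  0  0  4  2  6 34  0]
80 [ 0  0  0  0  0  0  0  0  0  0  0  0  1  2  3 25  0]
74 [ 0  0  0  0  0  0  0  0  0  0  0  0  0  0  0 14  0]
68 [ 0  0  0  0  0  0  0  0  0  0  0  0  0  0  0 13  0]
62 [0 0 0 0 0 0 0 0 0 0 0 0 0 0 0 8 0]
56 [0 0 0 0 0 0 0 0 0 0 0 0 0 0 0 5 0]
50 [0 0 0 0 0 0 0 0 0 0 0 0 0 0 0 7 4]
lid [-0.90121506  0.23385858] 0.8373103281223687
pivot [374.2 201.7] [304.6 248.4]
pivL [372.8 205.3] [300.2 245.2]
tip23 [391.8 193.8] [290.7 245.7]
```

View pics/scene0zz.png

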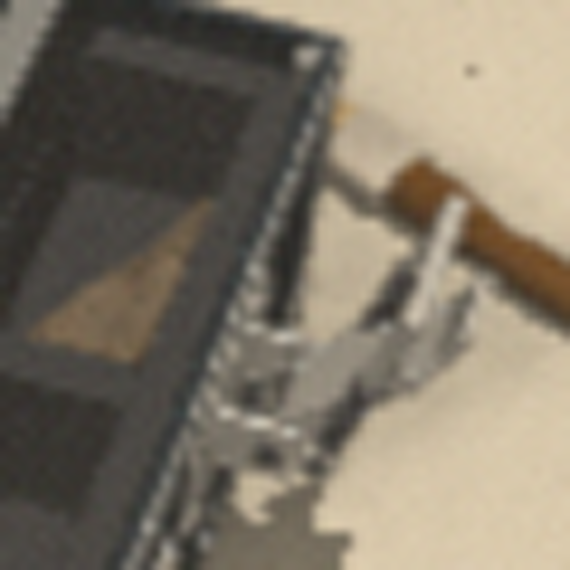

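View pics/side0zz.png

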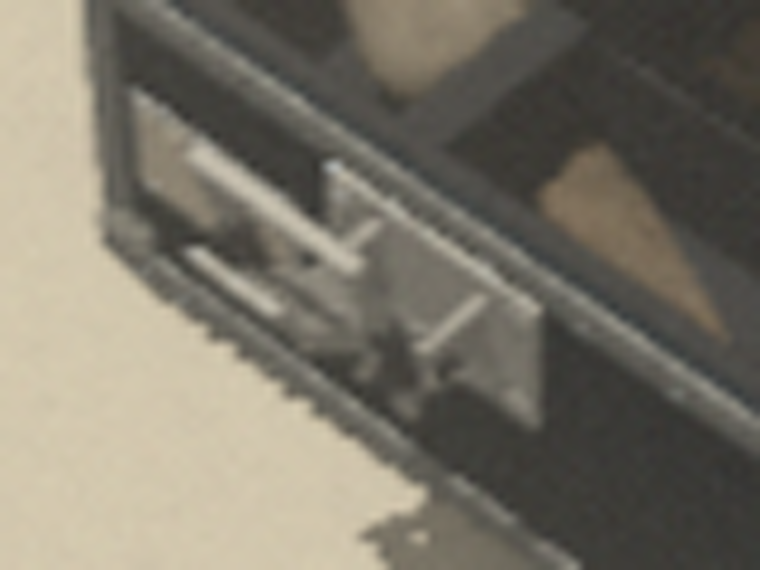

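```bash
cat >> h.py <<'E'
from scipy.spatial.transform import Rotation as Ro
def st(msg=''):
    s=manip.sense(); R=Ro.from_quat(s['eef_rot']); tip=s['tool_pos']+R.as_matrix()[:,2]*.017
    z=R.as_matrix()[:,2]; zl=RC.T@z
    print(msg,'t',round(s['t'],2),'tip_loc mm',(loc(tip)*1000).round(1),'tilt',np.degrees(np.arctan2(zl[0],-zl[2])).round(1),'F_loc',(RC.T@s['ft_force']).round(1),'grip',round(s['grip_width'],3),'q',s['qpos'].round(2))
    return s,R
def go(lx,ly,lz,tilt=0.,yaw=0.):
    """shift so that the closed fingertip reaches local mm; tilt deg (fingers forward), yaw deg"""
    s,R=st()
    # desired: tool x=-localy, y=-localx, z down, then tilt about tool x
    B=RC@Ro.from_euler('z',yaw,degrees=True).as_matrix()@np.array([[0,-1,0],[-1,0,0],[0,0,-1.]])
    T=Ro.from_matrix(B)*Ro.from_euler('x',tilt,degrees=True)
    tcp=wld(np.array([lx,ly,lz])/1000)-T.as_matrix()[:,2]*.017
    print('shift',(R.inv().apply(tcp-s['tool_pos'])*1000).round(1),'turn',(R.inv()*T).as_rotvec().round(3), 'zaxis loc',(RC.T@T.as_matrix()[:,2]).round(2))
E
python3 -c "
from h import *
go(45,0,300)"
```

```text
t 0.15 tip_loc mm [-556.  -331.3  230.3] tilt 0.0 F_loc [ 0.2  0.2 -0.4] grip 1.008 q [-1.28  0.05  1.61 -0.    1.48 -0.12]
shift [-322.5 -605.8  -69.1] turn [-0.     0.002  0.015] zaxis loc [ 0.  0. -1.]
```

```bash
python3 -m crank '[[[-20,-37,-40],[0,0,0.015],0],[[-322,-606,-69],[0,0,0.015],0],[[-322,-606,-69],[0,0,0.015],0],[[-322,-606,-69],[0,0,0.015],0],[[-322,-606,-69],[0,0,0.015],0]]'; python3 -c "
from h import *
go(45,0,300)"
```

```text
t: 0.57
tool_pos: [0.3716, -0.4182, 0.2872]
eef_rot: [0.832, -0.555, -0.0, -0.0]
ft_force: [1.2, -0.4, -0.2]
grip_width: 0.298
 t 0.57 tip_loc mm [-382.7 -235.6  270.2] tilt 0.0 F_loc [ 0.9 -0.8 -0.2] grip 0.298 q [-0.98 -0.12  1.72  0.    1.55  0.2 ]
shift [-236.  -427.4  -29.8] turn [-0.     0.    -0.001] zaxis loc [ 0.  0. -1.]
```

```bash
python3 -m crank '[[[-236,-427,-30],[0,0,0],0],[[-236,-427,-30],[0,0,0],0],[[-236,-427,-30],[0,0,0],0],[[-236,-427,-30],[0,0,0],0],[[-236,-427,-30],[0,0,0],0]]'; python3 -c "
from h import *
go(45,0,300)"
```

```text
t: 0.98
tool_pos: [0.5012, -0.2551, 0.2999]
eef_rot: [0.832, -0.555, -0.0, 0.0]
ft_force: [-0.2, -1.3, 0.3]
grip_width: -0.001
 t 0.98 tip_loc mm [-200.4 -134.8  282.9] tilt -0.0 F_loc [-0.7 -1.2  0.3] grip -0.001 q [-0.6  -0.12  1.7  -0.    1.57  0.57]
shift [-134.8 -245.4  -17.1] turn [ 0.  0. -0.] zaxis loc [ 0.  0. -1.]
```

```bash
python3 -m crank '[[[-135,-245,-17],[0,0,0],0],[[-135,-245,-17],[0,0,0],0],[[-135,-245,-17],[0,0,0],0],[[-135,-245,-17],[0,0,0],0],[[-135,-245,-17],[0,0,0],0]]'; python3 -c "
from h import *
go(45,0,300)"
```

```text
t: 1.4
tool_pos: [0.6309, -0.0925, 0.3124]
eef_rot: [0.832, -0.555, -0.0, 0.0]
ft_force: [-0.3, -0.9, -0.4]
grip_width: -0.002
 t 1.4 tip_loc mm [-18.2 -34.4 295.4] tilt -0.0 F_loc [-0.6 -0.7 -0.4] grip -0.002 q [-0.26  0.05  1.51 -0.    1.58  0.91]
shift [-34.4 -63.2  -4.6] turn [0. 0. 0.] zaxis loc [ 0.  0. -1.]
```

```bash
python3 -m crank '[[[-27,-50,-3],[0,0,0],0],[[-27,-50,-3],[0,0,0],0],[[-27,-50,-3],[0,0,0],0]]'; python3 -c "
from h import *
go(45,0,300)
for n in ['scene','side']:
    p,d,m=cam(n); save(n+'1',p)
go(35,0,260)"
```

```text
t: 1.65
tool_pos: [0.6672, -0.0472, 0.3148]
eef_rot: [0.833, -0.553, -0.001, -0.0]
ft_force: [-0.7, -0.1, 0.5]
grip_width: -0.001
 t 1.65 tip_loc mm [ 32.7  -6.6 297.8] tilt -0.0 F_loc [-0.7  0.2  0.5] grip -0.001 q [-0.18  0.13  1.43  0.    1.59  0.99]
shift [ -6.5 -12.3  -2.2] turn [0.    0.001 0.004] zaxis loc [ 0.  0. -1.]
 t 1.75 tip_loc mm [ 30.   -8.9 297.9] tilt -0.1 F_loc [-0.7 -0.4  0.1] grip -0.001 q [-0.19  0.12  1.43 -0.    1.59  0.99]
shift [-8.9 -5.  37.9] turn [0.002 0.    0.001] zaxis loc [ 0.  0. -1.]
```

View pics/scene1.png

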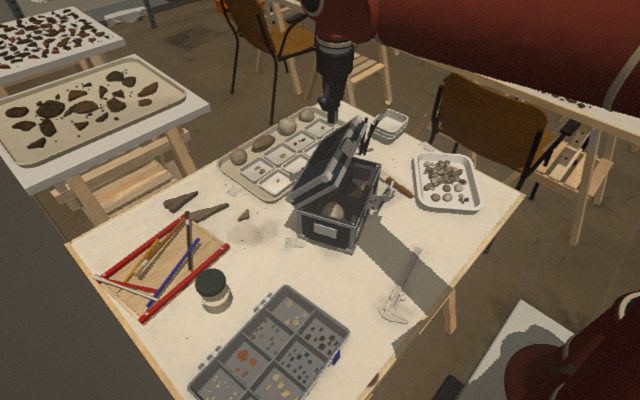

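View pics/side1.png

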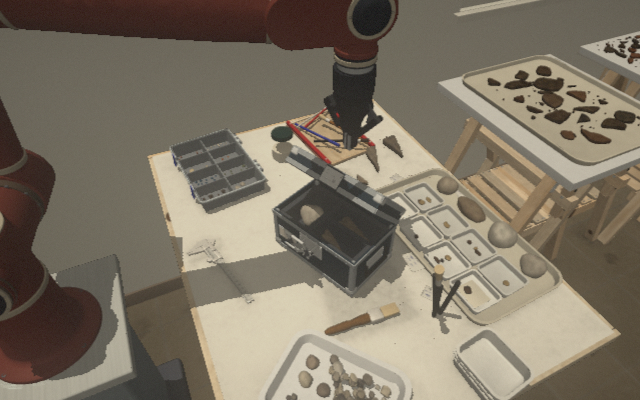

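The tip hangs above and behind the open lid, at about (348,145) in the side view. Now I'll push the lid down along its arc.

```bash
python3 -m crank '[[[-9,-2,38],[0,0,0],0],[[-9,2,58],[0,0,0],0],[[-9,15,73],[0,0,0],0],[[-9,28,86],[0,0,0],0],[[-9,40,98],[0,0,0],0]]'; python3 -c "
from h import *
go(-30,0,175)"
```

```text
t: 2.17
tool_pos: [0.6244, -0.059, 0.2179]
eef_rot: [0.831, -0.556, 0.0, -0.0]
ft_force: [1.4, 2.8, 1.5]
grip_width: -0.002
 t 2.17 tip_loc mm [-11.3  -1.1 200.9] tilt 0.1 F_loc [2.3 2.  1.5] grip -0.002 q [-0.21  0.08  1.64  0.    1.42  0.97]
shift [-1.  18.7 25.9] turn [-0.001 -0.    -0.002] zaxis loc [ 0.  0. -1.]
```

```bash
python3 -m crank '[[[-1,10,14],[0,0,0],0],[[-1,22,27],[0,0,0],0],[[-1,34,37],[0,0,0],0],[[-1,44,42],[0,0,0],0],[[-1,44,43],[0,0,0],0]]'; python3 -c "
from h import *
go(-55,0,157)"
```

```text
t: 2.58
tool_pos: [0.5831, -0.0751, 0.175]
eef_rot: [0.831, -0.556, 0.0, -0.0]
ft_force: [0.7, -0.9, -0.3]
grip_width: -0.001
 t 2.58 tip_loc mm [-55.6  -0.  158. ] tilt 0.0 F_loc [ 0.3 -1.1 -0.3] grip -0.001 q [-0.25  0.02  1.77  0.    1.35  0.93]
shift [-0.  -0.7  1. ] turn [-0.001 -0.001 -0.003] zaxis loc [ 0.  0. -1.]
```

```bash
python3 -m crank '[[[0,0,2],[0,0,0],0],[[0,0,4],[0,0,0],0],[[0,0,6],[0,0,0],0]]'; python3 -c "
from h import *
go(-55,0,157)
for n in ['scene','side']:
    p,d,m=cam(n); save(n+'2',p); np.savez(n+'2.npz',p=p,d=d,**m)
go(-55,0,157)
z=np.load('side2.npz');save('side2z',cv2.resize(z['p'][160:300,240:430],None,fx=4,fy=4,interpolation=cv2.INTER_CUBIC))"
```

```text
t: 2.83
tool_pos: [0.5834, -0.0752, 0.1747]
eef_rot: [0.831, -0.556, -0.001, 0.002]
ft_force: [-19.3, 1.3, 33.1]
grip_width: -0.004
 t 2.83 tip_loc mm [-55.5  -0.2 157.7] tilt -0.2 F_loc [-17.3   8.6  33.1] grip -0.004 q [-0.25  0.02  1.77 -0.    1.35  0.93]
shift [-0.2 -0.4  0.7] turn [ 0.004 -0.001 -0.001] zaxis loc [ 0.  0. -1.]
 t 2.93 tip_loc mm [-55.1  -0.3 157.8] tilt -0.2 F_loc [-13.6   6.7  24. ] grip 0.001 q [-0.25  0.02  1.77 -0.    1.35  0.93]
shift [-0.3 -0.1  0.8] turn [ 0.003 -0.001 -0.001] zaxis loc [ 0.  0. -1.]
```

View pics/side2z.png

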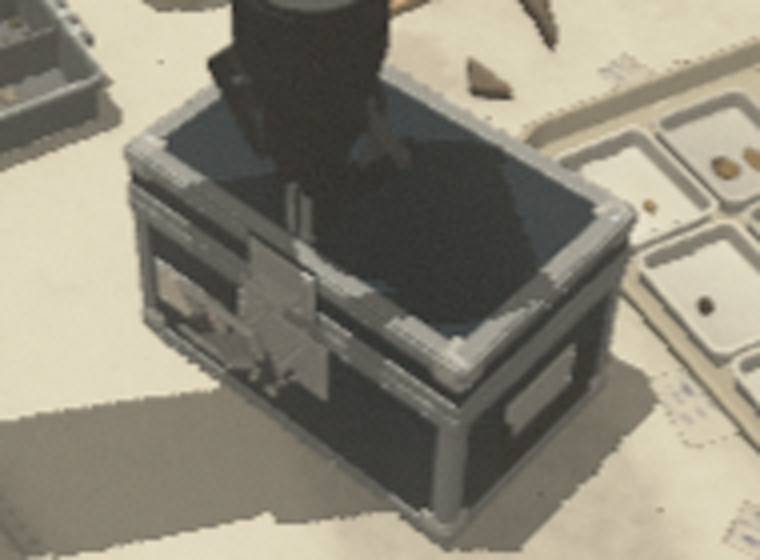

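The side view shows the lid shut flush, with the fingertip on it at about (300,215) in the zoomed picture. The force was 33 N at z = 157.7 mm. Next is the loop: raise, retreat in front of it, and open the fingers to straddle the lever.

```bash
python3 -m crank '[[[0,0,-25],[0,0,0],0],[[0,0,-45],[0,0,0],36],[[0,40,-45],[0,0,0],36],[[0,75,-45],[0,0,0],36],[[0,100,-45],[0,0,0],36]]'; python3 -c "
from h import *
go(-155,0,142)
p,d,m=cam('wrist'); save('wrist3',p)
go(-155,0,142)
"
```

```text
t: 3.35
tool_pos: [0.4901, -0.113, 0.214]
eef_rot: [0.832, -0.555, -0.0, 0.001]
ft_force: [0.7, -0.6, -0.6]
grip_width: 0.419
 t 3.35 tip_loc mm [-156.1    0.7  197. ] tilt -0.1 F_loc [ 0.5 -0.8 -0.6] grip 0.419 q [-0.37 -0.22  1.93 -0.    1.44  0.8 ]
shift [ 0.7 -1.2 55. ] turn [ 0.001 -0.001 -0.001] zaxis loc [ 0.  0. -1.]
 t 3.4 tip_loc mm [-159.1    1.   196.2] tilt -0.2 F_loc [ 2.4 -2.  -1.4] grip 0.424 q [-0.38 -0.23  1.93 -0.    1.44  0.8 ]
shift [ 1.  -4.3 54.2] turn [ 0.004  0.    -0.003] zaxis loc [ 0.  0. -1.]
```

View pics/wrist3.png

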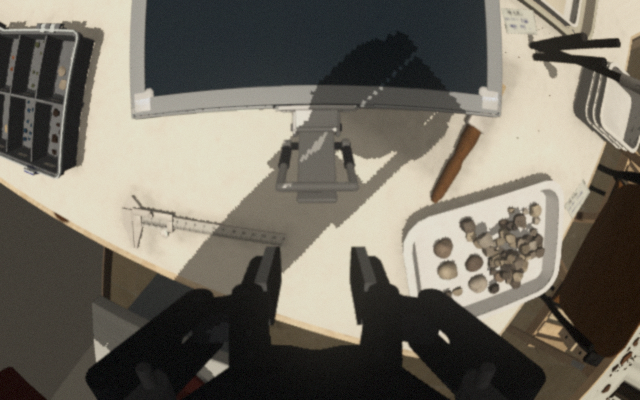

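The wrist view shows the lid shut. The loop's bar is at row 186, columns 278–357, with the lever tip at (317,197). The open fingers are centred on it, so I can go down and push in.

```bash
python3 -m crank '[[[1,0,25],[0,0,0],36],[[1,0,48],[0,0,0],36],[[1,0,53],[0,0,0],36],[[1,-10,53],[0,0,0],36],[[1,-20,53],[0,0,0],36]]'; python3 -c "
from h import *
go(-115,0,142)
p,d,m=cam('wrist'); save('wrist4',p)
p,d,m=cam('side'); save('side4',cv2.resize(p[180:300,230:400],None,fx=4,fy=4,interpolation=cv2.INTER_CUBIC))
go(-115,0,142)
"
```

```text
t: 3.82
tool_pos: [0.5116, -0.1051, 0.1612]
eef_rot: [0.831, -0.556, 0.0, -0.0]
ft_force: [0.1, 0.2, 0.2]
grip_width: 0.423
 t 3.82 tip_loc mm [-133.2   -0.3  144.2] tilt 0.0 F_loc [0.1 0.2 0.2] grip 0.423 q [-0.35 -0.12  1.93  0.    1.33  0.83]
shift [ -0.3 -18.2   2.2] turn [-0.    -0.    -0.001] zaxis loc [ 0.  0. -1.]
 t 3.92 tip_loc mm [-131.5   -0.8  145.7] tilt 0.1 F_loc [-0.1  0.4 -0.8] grip 0.421 q [-0.34 -0.12  1.93  0.    1.33  0.83]
shift [ -0.8 -16.5   3.7] turn [-0.003 -0.002  0.001] zaxis loc [ 0.  0. -1.]
```

View pics/wrist4.png

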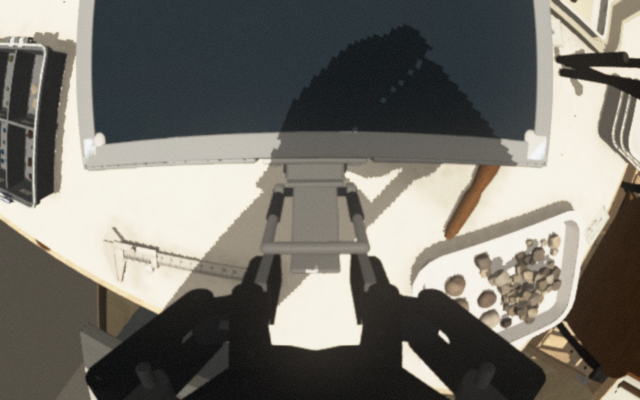

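View pics/side4.png

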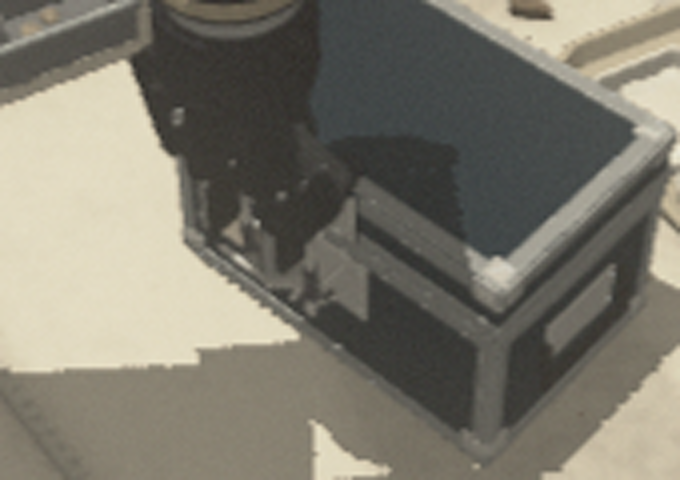

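```bash
python3 -m crank '[[[-1,-5,1],[0,0,0],36],[[-1,-10,1],[0,0,0],36],[[-1,-15,1],[0,0,0],36],[[-1,-18,1],[0,0,0],36],[[-1,-18,1],[0,0,0],36]]'; python3 -c "
from h import *
go(-115,0,142)
p,d,m=cam('wrist'); save('wrist5',p)
"
```

```text
t: 4.33
tool_pos: [0.5279, -0.0969, 0.1599]
eef_rot: [0.832, -0.555, 0.0, -0.0]
ft_force: [-0.3, 0.0, 0.1]
grip_width: 0.418
 t 4.33 tip_loc mm [-115.     1.1  142.9] tilt 0.0 F_loc [-0.2  0.1  0.1] grip 0.418 q [-0.32 -0.09  1.9   0.    1.33  0.86]
shift [ 1.1 -0.   0.9] turn [-0. -0.  0.] zaxis loc [ 0.  0. -1.]
```

View pics/wrist5.png

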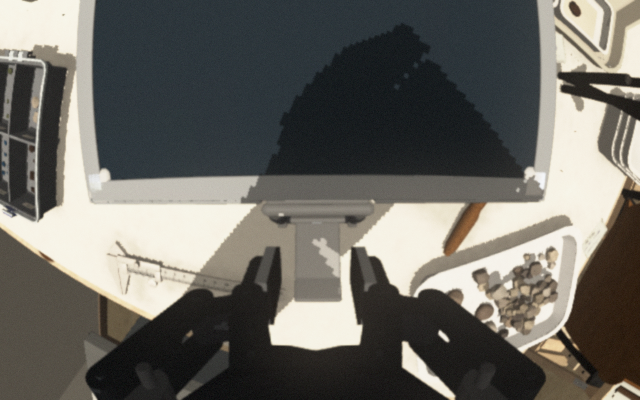

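The loop has fallen in, and its bar now lies on the keeper plate at row 210. Next I'll back off upward, close the fingers, and test how far the tool can tilt in free space.

```bash
python3 -m crank '[[[1,6,-20],[0,0,0],36],[[1,8,-50],[0,0,0],36],[[1,40,-60],[0,0,0],0],[[1,75,-60],[0,0,0],0],[[1,95,-50],[0,0,0],0]]'; python3 -m crank '[[[0,10,0],[0.12,0,0],0],[[0,20,0],[0.24,0,0],0],[[0,30,0],[0.36,0,0],0],[[0,40,0],[0.48,0,0],0],[[0,40,0],[0.6,0,0],0]]';  python3 -c "
from h import *
go(-200,0,100,45)
"
```

```text
t: 4.8
tool_pos: [0.4396, -0.1359, 0.2129]
eef_rot: [0.832, -0.555, 0.003, 0.0]
ft_force: [-0.4, -0.7, -0.4]
grip_width: 0.01
t: 5.22
tool_pos: [0.4024, -0.1505, 0.2106]
eef_rot: [0.794, -0.53, 0.167, -0.247]
ft_force: [0.2, -0.2, -0.6]
grip_width: 0.001
 t 5.22 tip_loc mm [-241.8   -0.3  196.6] tilt 34.7 F_loc [ 0.1 -0.3 -0.6] grip 0.001 q [-0.89 -0.7   2.34  0.59  1.35  0.2 ]
shift [ -0.7  23.7 103.5] turn [ 0.179 -0.004  0.002] zaxis loc [ 0.71 -0.   -0.71]
```

```bash
python3 -m crank '[[[0,10,40],[0.09,0,0],0],[[0,24,80],[0.18,0,0],0],[[0,24,103],[0.18,0,0],0],[[0,24,103],[0.18,0,0],0]]';  python3 -c "
from h import *
go(-165,0,60,45)
for n in ['scene','side','wrist']:
    p,d,m=cam(n); save(n+'6',p)
go(-165,0,60,45)
"
```

```text
t: 5.55
tool_pos: [0.4353, -0.1317, 0.1041]
eef_rot: [0.769, -0.516, 0.205, -0.318]
ft_force: [-0.7, 1.3, -1.2]
grip_width: 0.002
 t 5.55 tip_loc mm [-202.     4.6   91.9] tilt 44.4 F_loc [-0.2  1.5 -1.2] grip 0.002 q [-0.88 -0.48  2.45  0.86  1.09 -0.08]
shift [ 4.8 -4.  48.7] turn [ 0.01   0.009 -0.009] zaxis loc [ 0.71 -0.   -0.71]
 t 5.7 tip_loc mm [-200.    -1.   101.1] tilt 44.7 F_loc [ 0.1 -1.7 -0.3] grip 0.003 q [-0.88 -0.49  2.44  0.86  1.1  -0.08]
shift [-1.   4.1 53.8] turn [ 0.004 -0.001  0.002] zaxis loc [ 0.71 -0.   -0.71]
```

View pics/wrist6.png

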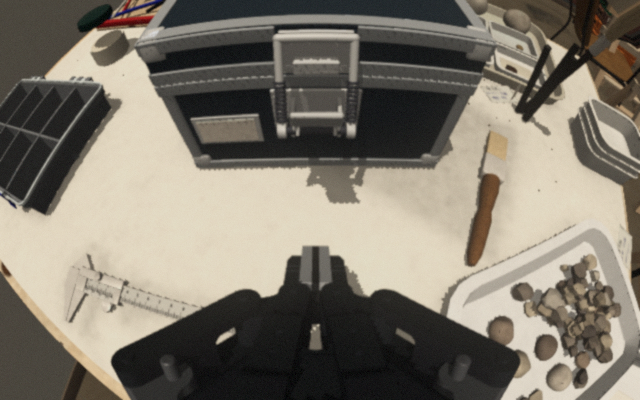

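View pics/side6.png

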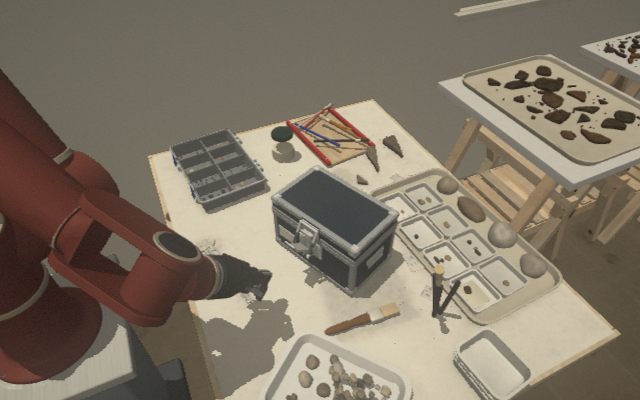

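The wrist view shows the loop bar leaning on the keeper plate at row 33, above the lip, with the lever still up at rows 90–125. A 45° tilt is reachable. Now I'll work out the path for pressing the lever.

```bash
python3 - <<'E'
import numpy as np
ax=np.array([-93,88.])
for ph,T,r in [(2.5,10,55),(2.3,10,55),(2.0,15,55),(1.7,20,55),(1.4,28,55),(1.1,35,54),(.8,40,53),(.5,45,52),(.25,45,50),(.05,45,50),(0,45,50)]:
    t=np.radians(T);u=np.array([np.cos(t),np.sin(t)]);a=np.array([-np.sin(ph),-np.cos(ph)]);n=np.array([-np.cos(ph),np.sin(ph)])
    s=-np.sign(u@n); c=ax+r*a+7*n; e=c-s*11*u
    d=np.array([np.sin(t),-np.cos(t)]); b=e-73*d+42*u
    print(ph,T,'contact',c.round(),'tip',e.round(1),'lowest corner z',(e[1]-11*abs(u[1])).round(1),'body corner',b.round())
E
python3 -c "
from h import *
go(-150,0,170,10)"
```

```text
2.5 10 contact [-120.  136.] tip [-109.5  138.2] lowest corner z 136.3 body corner [-81. 217.]
2.3 10 contact [-129.  130.] tip [-118.5  131.8] lowest corner z 129.9 body corner [-90. 211.]
2.0 15 contact [-140.  117.] tip [-129.5  120.1] lowest corner z 117.3 body corner [-108.  201.]
1.7 20 contact [-147.  102.] tip [-136.3  105.8] lowest corner z 102.0 body corner [-122.  189.]
1.4 28 contact [-148.   86.] tip [-138.7   90.7] lowest corner z 85.5 body corner [-136.  175.]
1.1 35 contact [-144.   70.] tip [-135.3   76.1] lowest corner z 69.7 body corner [-143.  160.]
0.8 40 contact [-136.   56.] tip [-144.3   49. ] lowest corner z 42.0 body corner [-159.  132.]
0.5 45 contact [-124.   46.] tip [-131.9   37.9] lowest corner z 30.2 body corner [-154.  119.]
0.25 45 contact [-112.   41.] tip [-119.9   33.5] lowest corner z 25.7 body corner [-142.  115.]
0.05 45 contact [-102.   38.] tip [-110.3   30.6] lowest corner z 22.9 body corner [-132.  112.]
0 45 contact [-100.   38.] tip [-107.8   30.2] lowest corner z 22.4 body corner [-130.  112.]
 t 5.7 tip_loc mm [-200.    -1.   101.1] tilt 44.7 F_loc [ 0.1 -1.7 -0.3] grip 0.003 q [-0.88 -0.49  2.44  0.86  1.1  -0.08]
shift [ -0.8 -93.7 -10.7] turn [-0.606 -0.002  0.001] zaxis loc [ 0.17 -0.   -0.98]
```

```bash
cat >> h.py <<'E'
def path(wps):
    s,R=st()
    for lx,ly,lz,tilt in wps:
        B=RC@np.array([[0,-1,0],[-1,0,0],[0,0,-1.]])
        T=Ro.from_matrix(B)*Ro.from_euler('x',tilt,degrees=True)
        tcp=wld(np.array([lx,ly,lz])/1000)-T.as_matrix()[:,2]*.017
        print('shift',(R.inv().apply(tcp-s['tool_pos'])*1000).round(0),'turn',(R.inv()*T).as_rotvec().round(2))
E
python3 -c "
from h import *
path([(-185,0,130,38),(-170,0,155,31),(-155,0,185,24),(-140,0,185,17),(-122,0,175,10)])"
```

```text
t 5.7 tip_loc mm [-200.    -1.   101.1] tilt 44.7 F_loc [ 0.1 -1.7 -0.3] grip 0.003 q [-0.88 -0.49  2.44  0.86  1.1  -0.08]
shift [ -1. -33. -10.] turn [-0.12 -0.    0.  ]
shift [ -1. -63. -17.] turn [-0.24 -0.    0.  ]
shift [ -1. -97. -27.] turn [-0.36 -0.    0.  ]
shift [  -1. -110.  -15.] turn [-0.48 -0.    0.  ]
shift [  -1. -117.    5.] turn [-0.61 -0.    0.  ]
```

```bash
python3 -m crank '[[[-1,-33,-10],[-0.12,0,0],0],[[-1,-63,-17],[-0.24,0,0],0],[[-1,-97,-27],[-0.36,0,0],0],[[-1,-110,-15],[-0.48,0,0],0],[[-1,-117,5],[-0.6,0,0],0]]'; python3 -m crank '[[[0,0,0],[0,0,0],0],[[0,0,0],[0,0,0],0],[[0,0,0],[0,0,0],0]]'; python3 -c "
from h import *
path([(-122,0,155,10),(-122,0,142,10),(-125,0,133,12),(-129,0,124,14),(-132,0,115,17)])
p,d,m=cam('wrist'); save('wrist7',p)
p,d,m=cam('side'); save('side7',cv2.resize(p[180:300,230:400],None,fx=4,fy=4,interpolation=cv2.INTER_CUBIC))
"
```

```text
t: 6.12
tool_pos: [0.5242, -0.1028, 0.2027]
eef_rot: [0.827, -0.551, 0.068, -0.086]
ft_force: [-0.4, -0.6, 1.0]
grip_width: 0.002
t: 6.37
tool_pos: [0.5185, -0.1011, 0.1918]
eef_rot: [0.827, -0.552, 0.06, -0.088]
ft_force: [0.5, -0.2, 0.4]
grip_width: 0.0
 t 6.37 tip_loc mm [-121.8    0.7  175.2] tilt 12.2 F_loc [ 0.4 -0.4  0.4] grip 0.0 q [-0.41 -0.25  2.    0.16  1.25  0.73]
shift [ 1.  4. 20.] turn [-0.04 -0.    0.  ]
shift [ 1.  7. 32.] turn [-0.04 -0.    0.  ]
shift [ 1. 12. 41.] turn [-0. -0.  0.]
shift [ 1. 18. 49.] turn [ 0.03 -0.    0.  ]
shift [ 1. 24. 57.] turn [ 0.08 -0.    0.  ]
```

View pics/wrist7.png

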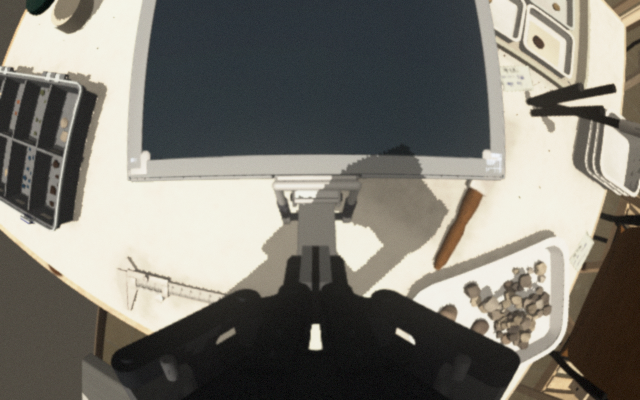

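View pics/side7.png

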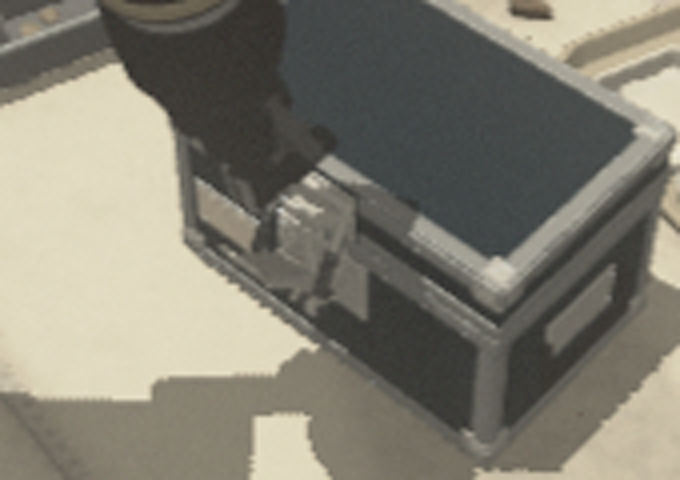

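The finger is above the lever, with its tip at (316,250) and the lever at column 317. Pressing down now.

```bash
python3 -m crank '[[[1,4,20],[-0.02,0,0],0],[[1,7,32],[-0.02,0,0],0],[[1,12,41],[0,0,0],0],[[1,18,49],[0.03,0,0],0],[[1,24,57],[0.08,0,0],0]]'; python3 -c "
from h import *
path([(-134,0,109,19),(-136,0,102,22),(-138,0,94,26),(-139,0,88,29),(-139,0,82,32)])
p,d,m=cam('wrist'); save('wrist8',p)
"
```

```text
t: 6.88
tool_pos: [0.5073, -0.107, 0.1293]
eef_rot: [0.823, -0.55, 0.082, -0.121]
ft_force: [-0.5, -0.8, 1.3]
grip_width: -0.0
 t 6.88 tip_loc mm [-133.    -0.4  113.1] tilt 16.8 F_loc [-0.8 -0.5  1.3] grip -0.0 q [-0.46 -0.24  2.11  0.25  1.09  0.62]
shift [-0.  3.  4.] turn [ 0.04 -0.   -0.  ]
shift [-0.  8. 10.] turn [ 0.09 -0.   -0.  ]
shift [-0. 13. 17.] turn [ 0.16 -0.   -0.  ]
shift [-0. 17. 23.] turn [ 0.21 -0.   -0.  ]
shift [-0. 19. 29.] turn [ 0.27 -0.   -0.  ]
```

View pics/wrist8.png

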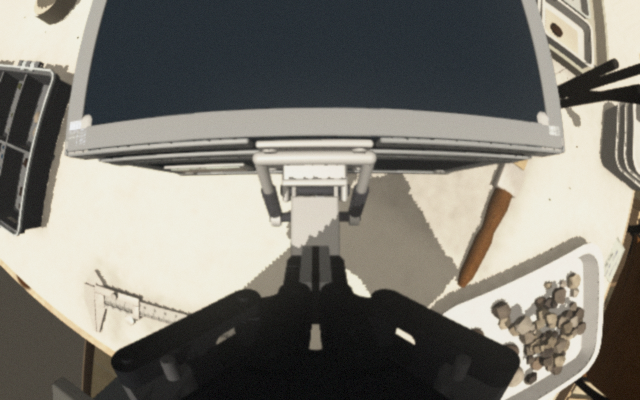

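```bash
python3 -m crank '[[[0,3,4],[0.04,0,0],0],[[0,8,10],[0.09,0,0],0],[[0,13,17],[0.16,0,0],0],[[0,17,23],[0.21,0,0],0],[[0,17,23],[0.21,0,0],0]]'; python3 -c "
from h import *
path([(-139,0,82,32),(-138,0,75,35),(-137,0,68,38),(-136,0,60,40),(-134,0,52,42)])
p,d,m=cam('wrist'); save('wrist9',p)
p,d,m=cam('scene'); save('scene9',cv2.resize(p[140:260,280:440],None,fx=4.5,fy=4.5,interpolation=cv2.INTER_CUBIC))
p,d,m=cam('side'); save('side9',cv2.resize(p[180:300,230:400],None,fx=4,fy=4,interpolation=cv2.INTER_CUBIC))
"
```

```text
t: 7.35
tool_pos: [0.4966, -0.1106, 0.1007]
eef_rot: [0.805, -0.54, 0.137, -0.206]
ft_force: [-1.7, -0.1, 2.0]
grip_width: 0.001
 t 7.35 tip_loc mm [-141.     0.4   85.8] tilt 28.7 F_loc [-1.6  0.6  2. ] grip 0.001 q [-0.58 -0.3   2.25  0.51  0.96  0.36]
shift [0. 1. 4.] turn [ 0.06 -0.   -0.  ]
shift [ 0.  4. 11.] turn [ 0.11 -0.   -0.  ]
shift [ 0.  8. 18.] turn [ 0.16 -0.   -0.  ]
shift [ 0. 11. 25.] turn [ 0.2 -0.  -0. ]
shift [ 0. 14. 33.] turn [ 0.23 -0.   -0.  ]
```

View pics/wrist9.png

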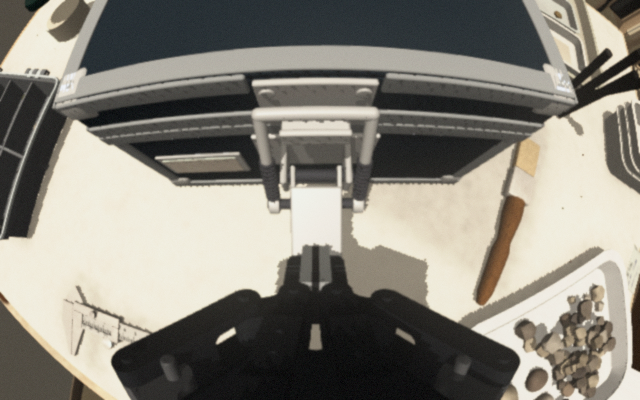

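View pics/side9.png

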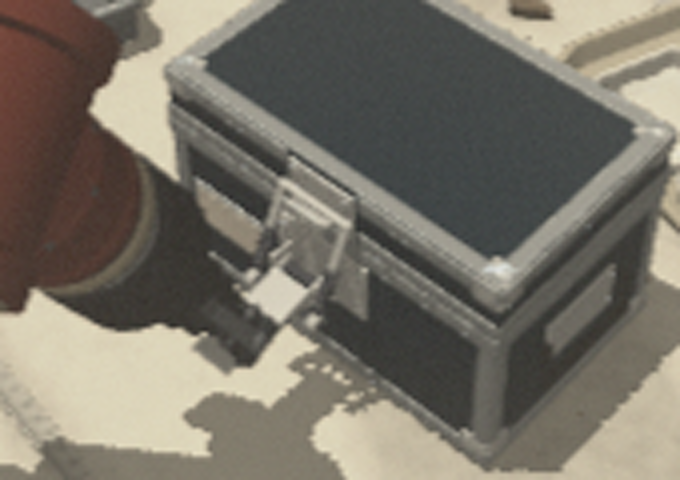

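View pics/scene9.png

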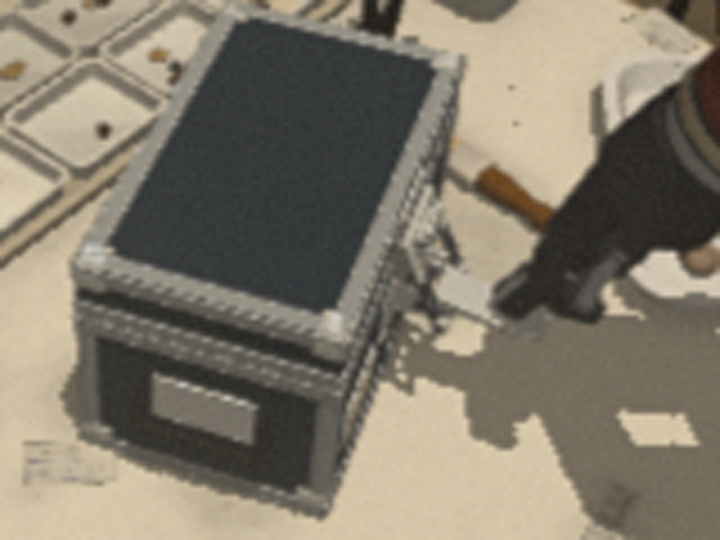

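The wrist view shows the bar at row 110, inside and above the keeper lip at row 125. The lever sticks out at roughly 1.4 rad. I'll continue.

```bash
python3 -m crank '[[[0,1,4],[0.06,0,0],0],[[0,4,11],[0.11,0,0],0],[[0,8,18],[0.16,0,0],0],[[0,10,24],[0.2,0,0],0],[[0,10,24],[0.2,0,0],0]]'; python3 -c "
from h import *
path([(-139,0,54,42),(-138,0,46,44),(-134,0,40,45),(-128,0,37,45),(-122,0,34,45)])
p,d,m=cam('wrist'); save('wrist10',p)
p,d,m=cam('side'); save('side10',cv2.resize(p[180:300,230:400],None,fx=4,fy=4,interpolation=cv2.INTER_CUBIC))
"
```

```text
t: 7.92
tool_pos: [0.5013, -0.1093, 0.0761]
eef_rot: [0.781, -0.522, 0.19, -0.285]
ft_force: [0.5, -0.3, 1.3]
grip_width: -0.003
 t 7.92 tip_loc mm [-133.4   -0.2   63.1] tilt 40.1 F_loc [ 0.3 -0.5  1.3] grip -0.003 q [-0.66 -0.27  2.33  0.82  0.87  0.04]
shift [-0. 11.  3.] turn [ 0.03 -0.   -0.  ]
shift [-0. 16. 10.] turn [ 0.07 -0.   -0.  ]
shift [-0. 17. 17.] turn [ 0.09 -0.   -0.  ]
shift [-0. 14. 24.] turn [ 0.09 -0.   -0.  ]
shift [-0. 11. 30.] turn [ 0.09 -0.   -0.  ]
```

View pics/wrist10.png

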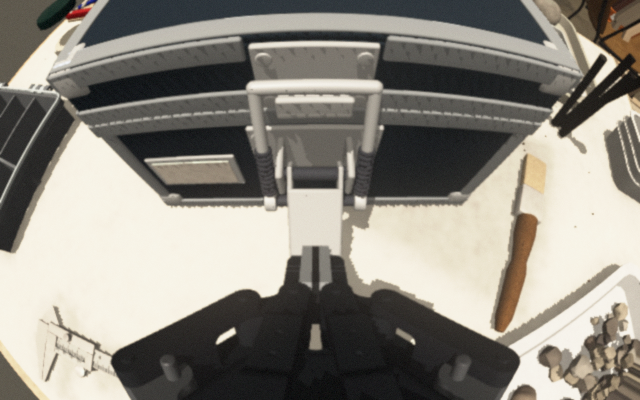

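View pics/side10.png

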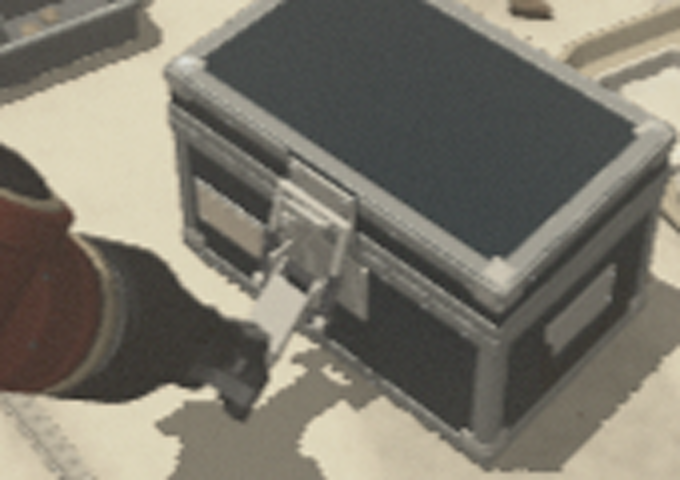

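```bash
cat >> h.py <<'E'
def wpts(d,m):
    f=200/np.tan(np.radians(m['vertical_fov'])/2)
    v,u=np.mgrid[0:400,0:640]; dx=u-m['cx'];dy=v-m['cy'];r=np.hypot(dx,dy)+1e-9;t=np.tan(r/f)/r
    c=np.stack([dx*t*d,dy*t*d,d],-1)
    return loc((c-np.array(m['t']))@np.array(m['R']))
E
python3 -c "
from h import *
p,d,m=cam('wrist'); L=wpts(d,m)*1000
for v in list(range(74,126,2))+list(range(180,250,8)): print(v,L[v,315].round(1),L[v,300].round(1))
save('wrist10z',cv2.resize(p[40:220,230:400],None,fx=4,fy=3.3,interpolation=cv2.INTER_CUBIC))
"
```

```text
74 [-81.   -0.3 141.5] [-80.6   5.3 141.1]
76 [-80.6  -0.3 140. ] [-81.9   5.3 141.4]
78 [-80.9  -0.3 139.2] [-81.3   5.4 139.6]
80 [-83.7  -0.3 140.9] [-83.8   5.2 141.1]
82 [-84.5  -0.3 140.7] [-85.3   5.2 141.5]
84 [-84.9  -0.3 140. ] [-85.5   5.2 140.6]
86 [-86.2  -0.3 140.3] [-87.2   5.1 141.3]
88 [-87.1  -0.3 140.1] [-87.4   5.2 140.5]
90 [-86.3  -0.3 138.2] [-87.3   5.2 139.4]
92 [-87.2  -0.3 138.1] [-87.7   5.2 138.6]
94 [-87.9  -0.3 137.7] [-87.4   5.3 137.2]
96 [-86.9  -0.3 135.5] [-86.7   5.4 135.2]
98 [-93.1  -0.3 141.3] [-93.7   4.9 142. ]
100 [-94.4  -0.3 141.7] [-93.5   5.  140.7]
102 [-95.   -0.3 141.3] [-94.5   5.  140.8]
104 [-95.6  -0.3 141. ] [-95.1   5.  140.4]
106 [-95.5  -0.3 139.7] [-95.9   4.9 140.3]
108 [-95.6  -0.3 138.8] [-95.9   5.  139.1]
110 [-94.6  -0.3 136.4] [-95.5   5.1 137.5]
112 [-95.1  -0.3 135.8] [-95.8   5.1 136.8]
114 [-96.   -0.3 135.8] [-95.    5.2 134.6]
116 [-95.4  -0.3 133.9] [-95.7   5.2 134.3]
118 [-95.2  -0.3 132.4] [-94.7   5.3 131.8]
120 [-79.6  -0.3 110.8] [-80.8   6.4 112.4]
122 [-80.4  -0.3 110.4] [-79.5   6.6 109.2]
124 [-77.3  -0.3 104.7] [-78.2   6.8 106. ]
180 [-98.9  -0.3  88.2] [-99.2   7.   88.7]
188 [-78.   -0.3  33.8] [-77.9   9.8  33.8]
196 [-107.2   -0.3   87.6] [-107.6    6.8   88.7]
204 [-110.4   -0.3   85.3] [-110.3    6.9   85.1]
212 [-113.2   -0.3   81.9] [-113.2    7.    81.9]
220 [-116.4   -0.3   79.1] [-116.3    7.1   78.8]
228 [-119.9   -0.3   77. ] [-119.6    7.2   76.2]
236 [-123.    -0.3   73.6] [-123.2    7.2   74.2]
244 [-126.4   -0.3   70.5] [-126.6    7.3   71.2]
```

View pics/wrist10z.png

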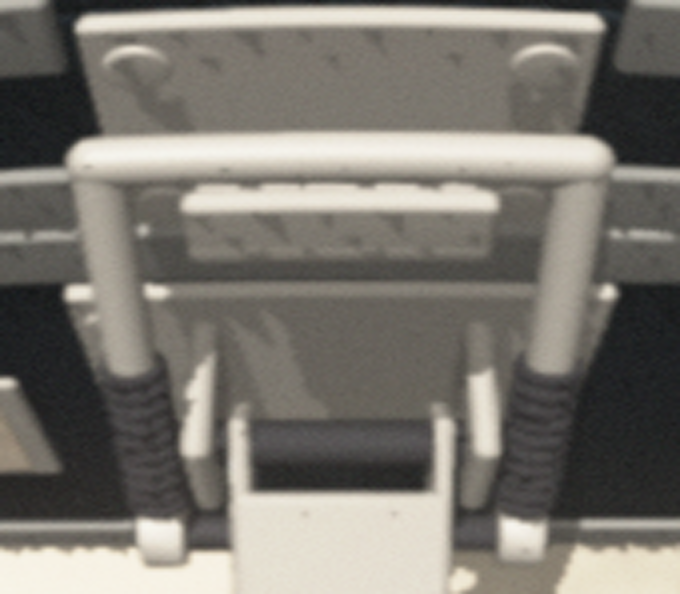

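The depth puts the bar at x = -86, z = 138 mm, behind the lip at x = -93 to -96, so the loop is hooked. The lever is at about 0.84 rad. Pressing it home.

```bash
python3 -c "
from h import *
path([(-135,0,54,43),(-132,0,46,45),(-127,0,40,45),(-120,0,36,45),(-114,0,34,45)])"
```

```text
t 8.07 tip_loc mm [-133.2   -0.2   63.7] tilt 40.0 F_loc [-1.8 -1.  -0.2] grip -0.005 q [-0.66 -0.27  2.33  0.81  0.88  0.04]
shift [-0.  8.  6.] turn [0.05 0.   0.  ]
shift [-0. 12. 14.] turn [0.09 0.   0.  ]
shift [-0. 12. 22.] turn [0.09 0.   0.  ]
shift [-0.  9. 30.] turn [0.09 0.   0.  ]
shift [-0.  6. 35.] turn [0.09 0.   0.  ]
```

```bash
python3 -m crank '[[[0,8,6],[0.05,0,0],0],[[0,12,14],[0.09,0,0],0],[[0,12,22],[0.09,0,0],0],[[0,9,30],[0.09,0,0],0],[[0,6,35],[0.09,0,0],0]]'; python3 -c "
from h import *
path([(-110,0,33,45),(-106,0,32,45),(-103,0,32,45)])
p,d,m=cam('wrist'); save('wrist11',p); L=wpts(d,m)*1000
for v in range(180,250,8): print(v,L[v,315].round(1),L[v,300].round(1))
"
```

```text
t: 8.48
tool_pos: [0.5182, -0.1016, 0.0454]
eef_rot: [0.768, -0.512, 0.213, -0.32]
ft_force: [0.2, 0.5, -0.3]
grip_width: -0.002
 t 8.48 tip_loc mm [-113.7    0.5   33.4] tilt 45.2 F_loc [ 0.4  0.4 -0.3] grip -0.002 q [-0.66 -0.15  2.33  1.03  0.81 -0.17]
shift [ 0. -2.  3.] turn [-0.  0.  0.]
shift [ 0. -5.  6.] turn [-0.  0.  0.]
shift [ 0. -7.  9.] turn [-0.  0.  0.]
180 [-98.5   0.4  88.7] [-99.2   6.1  89.7]
188 [-95.    0.4  76.4] [-94.7   6.8  76. ]
196 [-101.8    0.4   81.9] [-102.3    6.3   82.7]
204 [-103.5    0.4   78.2] [-103.4    6.5   77.9]
212 [-102.9    0.4   69.4] [-103.     6.9   69.7]
220 [-103.1    0.4   61.4] [-103.6    7.2   62.6]
228 [-103.     0.4   51.7] [-102.9    7.7   51.5]
236 [-103.     0.4   41.1] [-103.1    8.1   41.3]
244 [-160.9    0.3  190. ] [-103.6    8.6   30.6]
```

View pics/wrist11.png

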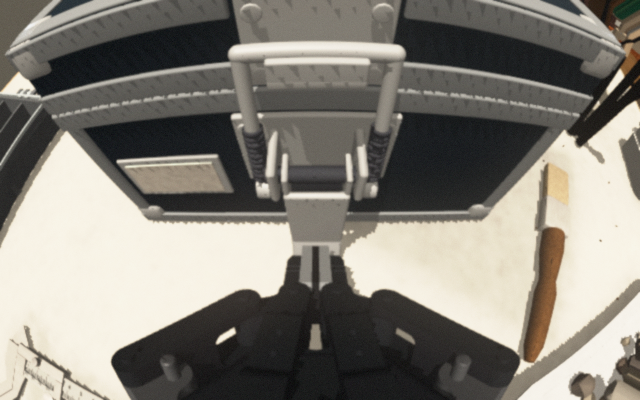

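The lever face now lies at x = -103 from z = 80 down to 41 mm, vertical and flat, so it snapped over. I'll press gently to confirm, then retreat.

```bash
python3 -m crank '[[[0,-2,3],[0,0,0],0],[[0,-4,5],[0,0,0],0],[[0,-5,6],[0,0,0],0]]'; python3 -m crank '[[[0,5,-25],[0,0,0],0],[[0,8,-60],[0,0,0],0],[[0,8,-95],[0,0,0],0],[[0,8,-105],[0,0,0],0],[[0,8,-105],[0,0,0],0]]'; python3 -c "
from h import *
st()
p,d,m=cam('wrist'); save('wrist12',p); L=wpts(d,m)*1000
for n in ['scene','side']:
    p,d,m=cam(n); save(n+'12',p);np.savez(n+'12.npz',p=p,d=d,**m)
S=pts(d,m)
l=loc(S.reshape(-1,3))*1000
a=l[(abs(l[:,1])<12)&(l[:,2]>15)&(l[:,2]<82)&(l[:,0]<-85)&(l[:,0]>-170)]; print('lever',len(a),np.median(a[:,0]),np.percentile(a[:,0],5))
a=l[(abs(l[:,1])<100)&(abs(l[:,0])<60)&(l[:,2]>100)]; print('lid z',np.percentile(a[:,2],[5,50,95]), np.polyfit(a[:,0],a[:,2],1))
v,u=np.where((abs(L[...,1])<12)&(L[...,0]>-125)&(L[...,0]<-80)&(L[...,2]>15)&(L[...,2]<150))
for z in range(20,150,6):
    k=(abs(L[...,1])<10)&(L[...,0]>-140)&(L[...,0]<-72)&(abs(L[...,2]-z)<3)
    print(z,k.sum(),np.median(L[...,0][k]).round(1) if k.any() else '')
"
```

```text
t: 8.78
tool_pos: [0.5248, -0.0993, 0.0451]
eef_rot: [0.769, -0.512, 0.213, -0.319]
ft_force: [-24.3, -6.9, 14.2]
grip_width: 0.002
t: 9.2
tool_pos: [0.4515, -0.1322, 0.1167]
eef_rot: [0.767, -0.512, 0.217, -0.319]
ft_force: [-0.3, -0.0, -0.3]
grip_width: -0.003
 t 9.2 tip_loc mm [-187.    -2.3  104.8] tilt 45.4 F_loc [-0.3  0.1 -0.3] grip -0.003 q [-0.85 -0.47  2.43  0.87  1.07 -0.07]
lever 153 -99.93884160301488 -104.65256472455901
lid z [157.14502678 159.02977602 160.97991412] [2.96896619e-03 1.59047175e+02]
20 90 -107.9
26 134 -105.9
32 121 -103.3
38 92 -103.0
44 77 -103.0
50 102 -103.0
56 108 -103.1
62 118 -103.2
68 100 -103.1
74 290 -94.0
80 329 -101.1
86 188 -81.1
92 394 -95.5
98 169 -80.8
104 237 -80.5
110 135 -79.7
116 158 -79.6
122 0 
128 0 
134 175 -95.5
140 758 -87.6
146 259 -81.1
```

View pics/wrist12.png

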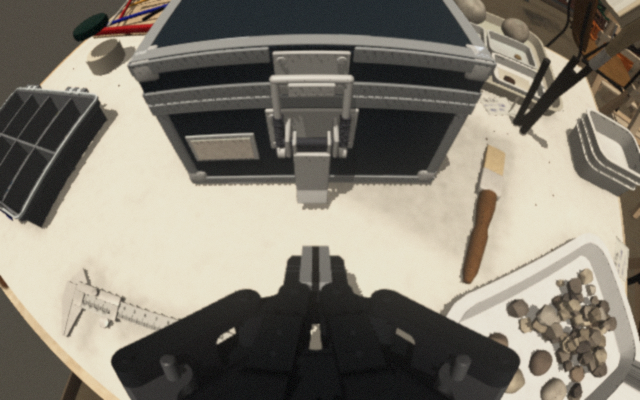

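View pics/side12.png

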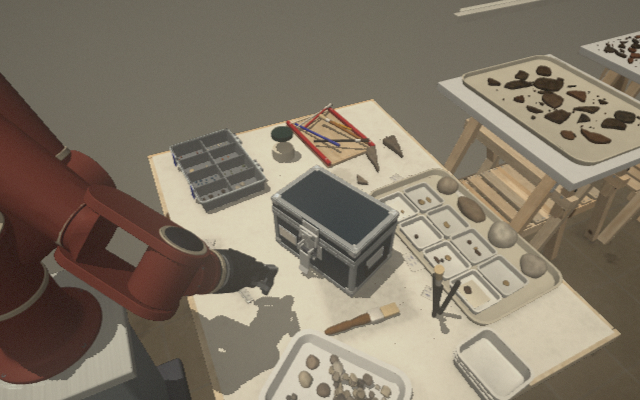

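View pics/scene12.png

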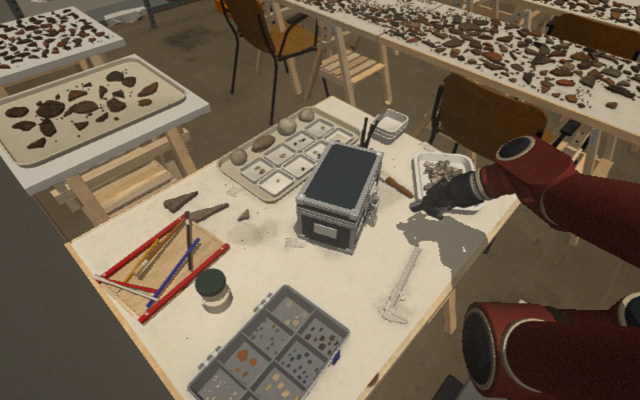

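The lever is flat: the wrist depth gives x = -103 mm from z = 32 to 68, and the only deviation is the bent tab below. The bar sits in the keeper, and the jar, pen cup and brush haven't moved. The arm is clear, so I'll let it settle and hand in.

```bash
python3 -m crank '[[[0,0,0],[0,0,0],0],[[0,0,0],[0,0,0],0],[[0,0,0],[0,0,0],0]]'; python3 -c "
from h import *
a=np.load('scene0.npz')['p'].astype(int);b=np.load('scene12.npz')['p'].astype(int)
print('jar diff',abs(a-b)[265:310,190:235].mean()); a=np.load('side0.npz')['p'].astype(int);b=np.load('side12.npz')['p'].astype(int)
print('brush',abs(a-b)[300:335,322:402].mean(),'cup',abs(a-b)[262:320,428:465].mean(),'ref',abs(a-b)[340:380,560:620].mean())
print(manip.job_done())"
```

```text
t: 9.6
tool_pos: [0.4509, -0.1291, 0.1122]
eef_rot: [0.768, -0.512, 0.212, -0.32]
ft_force: [-0.0, 0.9, 0.1]
grip_width: -0.002
jar diff 2.0469135802469136
brush 8.813095238095238 cup 8.09645852749301 ref 6.324305555555555
the job is handed in; nothing more can be done
None
```

The case is closed and clamped, and I handed the job in at 9.6 s. I pushed the lid shut, swung the loop over so its bar dropped behind the keeper lip, then pressed the lever down until it snapped flat.

- **Lid:** the fingertip stopped at 157.7 mm with about 33 N on it, against a nominal shut height of 158 mm. Camera depth puts the lid top level at about 159 mm.
- **Loop:** before I loaded the lever, the bar measured x -86, z 138 mm, behind the lip at -93 to -96 mm. The later pictures show it still there.
- **Lever:** its face is vertical at x = -103 mm in the wrist camera, where about -100 mm is nominal. The keeper lip reads about 3 mm too far forward in the same camera, so I take this as a camera offset. A last press of about 29 N did not move it further, and the arm then backed well clear.
- **Jar, pen cup and brush:** none appears shifted in the before and after pictures. Picture differences around the brush and cup (8–9) were slightly above the background patch (6), and I put that down to lighting and shadow without checking further.

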